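# Open the combination lock on the bench jig and hold it up

## Task

Set the loose combination lock flat on the bench jig, its two holes over the jig's two pins, without turning its dial yet. With the lock sitting flush on the jig, turn the dial so that its pointer comes to the mark beside the shackle, where the shackle clicks out a few millimetres, and then pull the shackle fully open. Finally lift the open lock off the jig and finish while still holding it up, clear of everything, well above the bench (at least 15 cm), level, dial upward and still; leave the other things on the bench where they are.

Things in the scene. Friction and masses are not known exactly. Their poses are not given: they have to be found in the camera images.
- lock_center (a point): Centre of the loose lock's aluminium casing: 60 (x) x 58 (y) x 24 mm. z up out of the dial face, +x to the shackle. 20 mm above the lock's flat underside (12 mm below the casing's top). Grip it here across y, tool down; the dial knob, 43 mm higher at its top, stands between the fingers. Lock mass about 0.6 kg. Seated, it is 20 mm straight above jig_seat, axes as the jig's.
- lock_hole0 (a point): Centre, at the underside, of the lock's through hole at x = -45, y = +18 mm (lock axes), 10 mm wide, for jig_pin0. The holes are in a tongue of the lock's 8 mm thick, 58 mm wide steel backplate, which runs from x = -60 to +30 mm; the tongue is the bare part beyond the casing.
- lock_hole1 (a point): The same for the hole at x = -45 mm, y = -18 mm; it goes over jig_pin1.
- dial_grip (a point): Centre of the dial's black bar grip, on the dial's vertical axis, 31 mm above lock_center. Bar 40 mm long (along its own x), 13 mm wide (y), free for 12 mm above and below this point; below it a round skirt 44 mm across, 7 mm thick. The +x half of the bar's top carries the white pointer line.
- dial (a joint): Dial angle relative to the lock, rad, growing anticlockwise from above; 0 = pointer at the dark mark on the casing, along the lock's +x. Starts at 0.6 to 1.4, so turn it clockwise. Friction 0.04 to 0.07 N m. The spring-loaded shackle is released only within about 0.2 rad of 0, and then holds the dial there.
- shackle_bar (a point): Middle of the cross bar of the U-shaped steel shackle: round, 8 mm thick, along the lock's y, level with lock_center and 72 mm from it along +x when shut. 36 mm free between the legs, 38 mm between bar and casing when shut. On the jig it is 32 mm above the bench, beyond the jig plate, free below.
- shackle (a joint): How far the shackle is drawn out along the lock's +x, m: about 0 to 0.002 locked, about 0.009 after the click, 0.036 fully open at its stop. Drawing it takes up to 5 N and it stays where it is left once open.
- jig_seat (a point): Point on the top face of the fixed jig, 12 mm above the bench, straight under lock_center when the lock is seated. Jig: dark steel plate 12 mm thick, from x = -62 to +32 mm and y = -35 to +35 mm of this point, on a 2 mm plywood sheet. Its axes are those the seated lock takes: shackle to +x, the end without pins.
- jig_pin0 (a point): Foot of the steel pin at x = -45 mm, y = +18 mm from jig_seat, on the jig's top face; diameter 8 mm, 14 mm tall with a tapered tip.
- jig_pin1 (a point): The same for the pin at x = -45 mm, y = -18 mm.
- screwdriver: Loose screwdriver with a clear handle, about 200 mm long, lying on the bench; leave it alone. Origin under its middle.
- tin: Loose closed paint tin, 84 mm across and 100 mm tall, leave it alone. Origin under its centre.
- sander: Loose cork sanding block 110 x 65 x 30 mm, leave it alone. Origin under its centre.
Not all that is in view belongs to the job. Of the things shaped like the part that bears jig_seat, the wooden one is meant.

How it is judged:
On the way, in this order (a step that is already met when the one before it is completed fails the run):
1. the lock sits flush on the jig with both pins in its holes (horizontal distance between lock_hole0 and jig_pin0 below 0.004 m and horizontal distance between lock_hole1 and jig_pin1 below 0.004 m and z of lock_center in the frame of jig_seat below 0.022 m and angle between lock_center's own z axis and vertical below 0.05 rad), for 0.2 s.
2. on the jig, the dial is at its mark and the shackle has clicked out (value of joint dial between -0.35 and 0.35 rad and value of joint shackle above 0.004 m and z of lock_center in the frame of jig_seat below 0.025 m and horizontal distance between lock_hole0 and jig_pin0 below 0.004 m and horizontal distance between lock_hole1 and jig_pin1 below 0.004 m), for 0.1 s.
3. on the jig, the shackle is pulled open (value of joint shackle above 0.027 m and z of lock_center in the frame of jig_seat below 0.027 m and horizontal distance between lock_hole0 and jig_pin0 below 0.006 m and horizontal distance between lock_hole1 and jig_pin1 below 0.006 m), for 0.1 s.
At the end, for the whole second after the job is handed in: The robot still grips the lock (more than 1 N), whose casing centre is more than 0.15 m above the bench; the lock is off the jig, tilted less than 0.35 rad with the dial up, slower than 0.05 m/s, and its shackle is drawn out more than 25 mm (height (world z) of lock_center above 0.15 m and value of joint shackle above 0.025 m and angle between lock_center's own z axis and vertical below 0.35 rad and contact force between the fingers and lock above 1 N and contact force between lock and jig below 0.1 N and linear speed of lock below 0.05 m/s); the arm keeps its last pose, push and grip.
It fails at once if another thing on the bench is moved more than 30 mm (distance of any of screwdriver, tin, sander from where it was at the start of the episode above 0.03 m).
It also fails if it takes over 72 s, if anything falls off the work surface, if the arm or the gripper's body presses on something with over 40 N, if the wrist force passes 120 N, or if a joint passes its speed limit or range.

## Robot

A 6-joint arm with a two-finger parallel gripper is mounted at the origin on the work surface. World frame = base frame: x ahead of the robot, y to its left, z up, the work surface at z = 0. Lengths are in m, angles in rad, forces in N, time in s.
With the tool pointing down it reaches from about 0.35 to 0.775 m from the base axis. Payload 7.3 kg.
Tool frame: the origin (TCP) lies where the fingers leave the gripper's body, on its centre line; the fingertips stand 66 mm ahead of it and the grasp point (between the pads) lies 47 mm ahead of it (robot.tips_ahead is the distance from the TCP to the fingertips, in m); z points along the fingers, y is the line along which they close (so a half turn about z gives the same grasp; the last joint's range is limited). The gripper opens to 92 mm and grips with 3 to 60 N. Pads are 19 mm wide; open, the fingers measure 130 mm over their backs; the gripper's body (75 mm by 190 mm) begins 47 mm behind the grasp point.
Start: joints at [-1.431, 0.342, 1.524, -0, 1.275, -0.146], TCP at [0.148, -0.504, 0.292] pointing down, gripper open.
Joint ranges: [-2.53, 2.53], [-0.77, 2.02], [0.04, 2.7], [-1, 4.14], [0.28, 2.66], [-3.11, 3.11]. Speed limits (rad/s): [2.57, 2.57, 3.14, 3.14, 3.14, 3.14].

## Interface

Orientations are given as [roll, pitch, yaw] about the fixed x, y, z axes, in that order (R = Rz(yaw) Ry(pitch) Rx(roll)).
In Python, from cell import robot gives the robot as it stands.
- The arm moves only by the shell command python3 -m inch 'ROWS' [FORCE]. ROWS is a JSON object of lists of equal length, an entry for each row: "travel": the shift along the tool's x, y, z in mm, a list of three; "turn": the turn about the tool's z in units of 5 degrees (1.0 is 5 degrees); "claw": the closure, from -1 (fully open) to 1 (shut). A call has 1 to 12 rows; each row is the pose to reach, as a shift and turn from the pose commanded when the call began, along the tool's axes at that moment; what a row does not reach only later rows make up. A row lasts 1/10 s, in which the tool goes at most 50 mm and 8.59 degrees, less where a joint would pass 70% of its speed; a pose out of reach is approached as far as the arm can. A call with a gripper value outside its range is refused whole. The fingers move at their own pace and stop on an object; FORCE is the grip in N (left out, the last holds). Time passes only in rows, so rows that repeat a pose let the fingers close. It gives the time, the measured TCP pose, the force, the opening and the grip force at its end, in the units of the state.
- robot.observe(): the state, without advancing time (a new reading comes with each control period).
- robot.read_camera(name): name is "side" or "top" or "wrist"; returns a dict with "pixels" (400x640x3 uint8, red, green, blue), "fx", "fy", "cx", "cy" (pixels), "k1" (the pictures are not rectified: a ray, as slopes to the right and down, at radius r is drawn at 1 + k1 r^2 times it, then the intrinsics apply), "cam_to_world" (4x4, takes a point from camera to world coordinates). Camera axes: x right, y down, z forward; pixel columns grow to the right and rows downward; lengths in m; the calibration is good to about 2 mm. A picture is of the moment at which its call begins. There is no depth.
- robot.hand_in(): hands the job in; it is judged then, once.
The state is a dict: "time": time; "qpos": joint angles; "qvel": joint speeds; "joint_efforts": joint torques, N m; "tool_pos": TCP position; "tool_rot": TCP orientation; "contact_force": force on the tool from outside, world axes, zero at the start; "torque": the same for the moment, N m; "opening": finger opening in m; "grip_force": force on a finger pad.
Only numpy, scipy, OpenCV 4.12 (cv2) and the standard library are available. Lean on these libraries where they do the work, as an engineer would, in place of code of your own. Each camera call takes 0.05 s, during which the arm holds its last target. There are 200 camera calls.

## Working session

There is one attempt and no reset: what is moved stays moved. The work goes in short steps, Python scripts to look and compute and a shell command to move; the robot and the scene stay as the last step left them, time stands still between calls to the robot, and variables do not carry over. Pictures are saved under pics/ and viewed, at most 10 in all, crops included, and the job is handed in when it is done.

```bash
mkdir -p pics; ls; cat > h.py <<'E'
import numpy as np, cv2
from cell import robot
def shot(n,f):
    c=robot.read_camera(n); np.savez('pics/'+f+'.npz',**c); cv2.imwrite('pics/'+f+'.png',c['pixels'][:,:,::-1]); return c
def load(f): return dict(np.load('pics/'+f+'.npz'))
def K(c): return np.array([[c['fx'],0,c['cx']],[0,c['fy'],c['cy']],[0,0,1]],float)
def ray(c,u,v):
    a,b=(u-c['cx'])/c['fx'],(v-c['cy'])/c['fy']; x,y=a,b
    for _ in range(30):
        s=1+c['k1']*(x*x+y*y); x,y=a/s,b/s
    T=c['cam_to_world']; return T[:3,3],T[:3,:3]@np.array([x,y,1])
def onz(c,u,v,z):
    o,d=ray(c,u,v); return o+d*(z-o[2])/d[2]
def proj(c,p):
    T=c['cam_to_world']; q=T[:3,:3].T@(np.array(p)-T[:3,3]); x,y=q[0]/q[2],q[1]/q[2]
    s=1+c['k1']*(x*x+y*y); return c['cx']+c['fx']*x*s,c['cy']+c['fy']*y*s
E
python3 - <<'E'
from h import *
for n in ['top','side','wrist']:
    c=shot(n,n+'0'); print(n,c['fx'],c['k1'],c['cam_to_world'].round(3).tolist())
a=cv2.imread('pics/top0.png');b=cv2.imread('pics/side0.png')
print(robot.observe())
E
```

```text
pics
top 405.91437266937425 -0.07552812448249517 [[-0.017, -0.997, 0.07, 0.498], [-1.0, 0.015, -0.018, 0.014], [0.017, -0.07, -0.997, 1.157], [0.0, 0.0, 0.0, 1.0]]
side 374.62172726875366 -0.011340273777767996 [[-0.994, -0.071, 0.084, 0.494], [-0.109, 0.545, -0.831, 0.904], [0.014, -0.836, -0.549, 0.686], [0.0, 0.0, 0.0, 1.0]]
wrist 284.3017895707903 -0.030893040797090727 [[0.281, -0.913, -0.295, 0.229], [-0.96, -0.268, -0.085, -0.48], [-0.002, 0.306, -0.952, 0.384], [0.0, 0.0, 0.0, 1.0]]
{'time': 0.15, 'qpos': array([-1.43100416e+00,  3.42574801e-01,  1.52474551e+00, -2.71755409e-05,
        1.27541621e+00, -1.46017195e-01]), 'qvel': array([-0.00044361, -0.00038224, -0.00441244,  0.00095269, -0.00103216,
        0.00018706]), 'joint_efforts': array([ 1.82730771e-03, -4.31468189e+01, -2.44353193e+01,  7.18141557e-02,
        5.37523313e-02, -8.61973081e-05]), 'tool_pos': array([ 0.14799169, -0.50348749,  0.29171646]), 'tool_rot': array([-3.14045718e+00, -1.40718412e-04,  2.85817208e-01]), 'contact_force': array([-0.22768172,  0.78504913,  0.43190113]), 'torque': array([ 0.03828863,  0.02954401, -0.01209096]), 'grip_force': 0.0, 'opening': 0.09194255281255165}
```

View pics/top0.png

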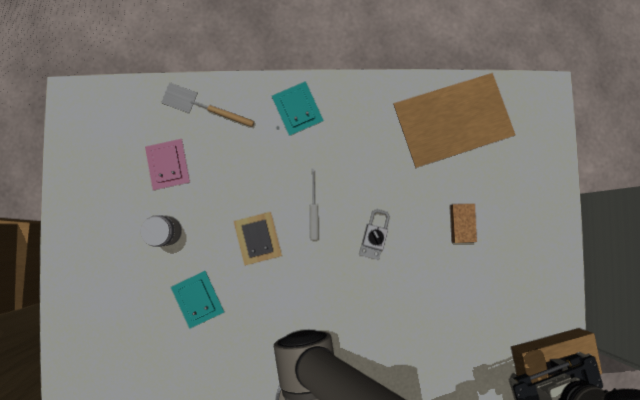

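View pics/side0.png

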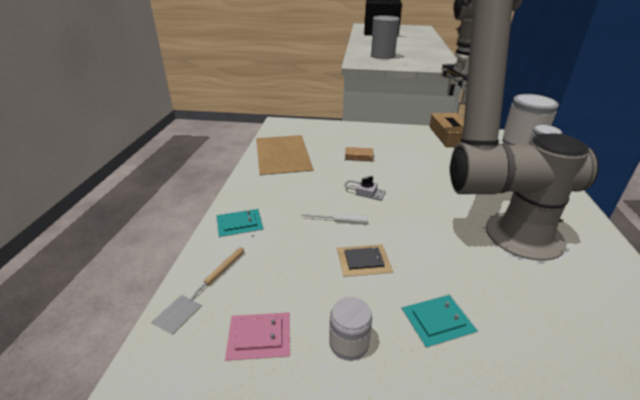

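Candidates for the jig on its sheet in the top view are teal (297,108), pink (167,164), teal (197,299) and wood-coloured with a dark plate (258,238). I choose the wooden one. The lock is at (375,236), with its shackle pointing up in the image. I'll check both in a close crop.

```bash
python3 - <<'E'
from h import *
a=cv2.imread('pics/top0.png')
L=cv2.resize(a[200:270,340:410],None,fx=5.7,fy=5.7,interpolation=cv2.INTER_CUBIC)
J=cv2.resize(a[203:273,223:293],None,fx=5.7,fy=5.7,interpolation=cv2.INTER_CUBIC)
cv2.imwrite('pics/crop0.png',np.clip(np.hstack([L,J]).astype(float)*1.3,0,255).astype(np.uint8))
E
```

```text
(no output)
```

View pics/crop0.png

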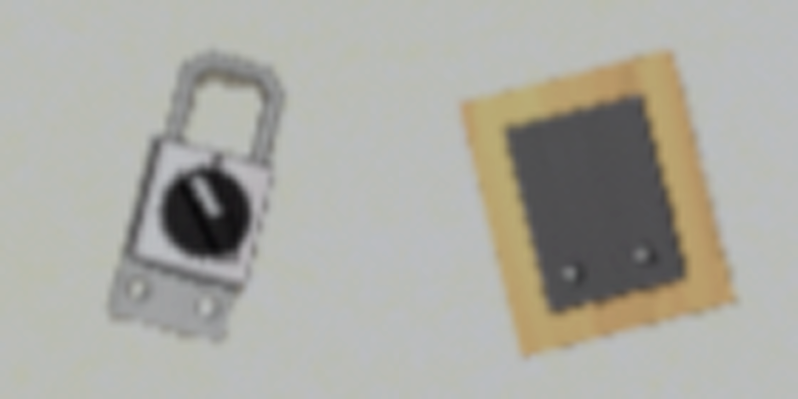

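```bash
cat >> h.py <<'E'
from scipy.optimize import least_squares
def fit(c,obj,px,z0,x0):
    obj=np.array(obj,float)/1000; px=np.array(px,float)
    def pts(p):
        s,k=np.sin(p[2]),np.cos(p[2]); return np.c_[p[0]+k*obj[:,0]-s*obj[:,1],p[1]+s*obj[:,0]+k*obj[:,1],z0+obj[:,2]]
    r=least_squares(lambda p:(np.array([proj(c,q) for q in pts(p)])-px).ravel(),x0)
    return r.x,r.fun.reshape(-1,2).round(1).tolist()
E
python3 - <<'E'
from h import *
c=load('top0'); s=5.7
lp=np.array([(137,289),(208,307),(205,213)])/s+[340,200]
print(fit(c,[(-45,18,8),(-45,-18,8),(0,0,43+20)],lp,0,[.45,-.14,-.2]))
jp=np.array([(507,128),(643,97),(686,277),(550,312)])/s-[70,0]+[223,203]
print(fit(c,[(32,35,0),(32,-35,0),(-62,-35,0),(-62,35,0)],jp,.012,[.45,.14,.2]))
E
```

```text
(array([ 0.46135136, -0.16949215, -0.20945713]), [[-0.2, 0.4], [-0.2, -0.3], [0.3, -0.1]])
(array([0.47605249, 0.15923472, 0.22325447]), [[-0.2, -0.1], [0.1, -0.6], [0.3, 0.5], [-0.1, 0.3]])
```

```bash
cat >> h.py <<'E'
from scipy.spatial.transform import Rotation as Ro
def go(x,y,z,yaw):
    o=robot.observe(); R=Ro.from_euler('xyz',o['tool_rot']).as_matrix()
    d=(np.array([x,y,z])-o['tool_pos'])@R*1000
    w=(o['tool_rot'][2]-yaw+np.pi)%(2*np.pi)-np.pi
    print('t',round(o['time'],2),'travel',d.round(2).tolist(),'turn',round(np.degrees(w)/5,3))
E
python3 -c "
from h import *
go(.461,-.17,.20,-.209)"
```

```text
t 0.15 travel [394.32, -231.6, 92.03] turn 5.67
```

```bash
python3 -m inch '{"travel":[[394,-232,92],[394,-232,92],[394,-232,92],[394,-232,92],[394,-232,92],[394,-232,92],[394,-232,92],[394,-232,92],[394,-232,92],[394,-232,92],[394,-232,92],[394,-232,92]],"turn":[5.67,5.67,5.67,5.67,5.67,5.67,5.67,5.67,5.67,5.67,5.67,5.67],"claw":[-1,-1,-1,-1,-1,-1,-1,-1,-1,-1,-1,-1]}'
python3 - <<'E'
from h import *
c=shot('wrist','w1'); print(robot.observe()['tool_pos'])
E
```

```text
time: 1.35
tool_pos: [0.4605, -0.1698, 0.1999]
tool_rot: [3.141, 0.001, -0.207]
contact_force: [-0.4, 0.1, -0.2]
opening: 0.092
grip_force: 0.0
[ 0.46025614 -0.1704217   0.20016519]
```

View pics/w1.png

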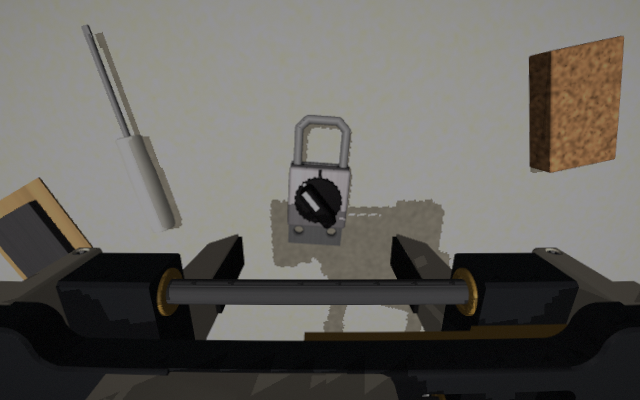

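```bash
python3 - <<'E'
from h import *
a=cv2.imread('pics/w1.png')[105:255,265:375]
cv2.imwrite('pics/crop1.png',cv2.resize(np.clip(a*1.3,0,255).astype(np.uint8),None,fx=4,fy=4,interpolation=cv2.INTER_CUBIC))
E
```

```text
(no output)
```

View pics/crop1.png

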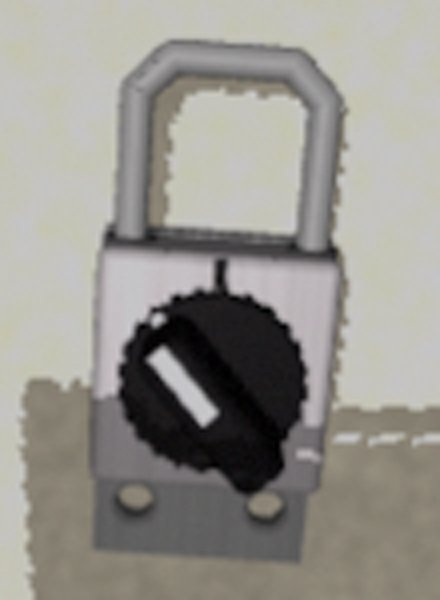

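```bash
python3 - <<'E'
from h import *
c=load('w1')
obj=[(30,29,32),(30,-29,32),(-60,29,8),(-60,-29,8),(-45,18,8),(-45,-18,8),(72,0,20),(-30,29,32),(-30,-29,32)]
px=np.array([(106,248),(341,258),(95,549),(302,562),(134,497),(266,506),(235,58),(92,480),(320,489)])/4+[265,105]-.4
print(fit(c,obj,px,0,[.46,-.17,-.2]))
p,_=fit(c,obj,px,0,[.46,-.17,-.2])
go(p[0],p[1],.068,p[2]); go(p[0],p[1],.10,p[2])
print(np.degrees(p[2]))
E
```

```text
(array([ 0.46294356, -0.1712683 , -0.27451099]), [[-2.2, -1.7], [1.5, -0.1], [-0.3, -0.5], [0.4, -0.6], [0.5, 0.7], [0.6, 0.4], [-0.1, 0.5], [-0.9, 0.2], [0.5, 1.5]])
t 1.4 travel [2.87, 0.23, 132.16] turn 0.752
t 1.4 travel [2.85, 0.24, 100.16] turn 0.752
-15.728320878192294
```

```bash
python3 -m inch '{"travel":[[3,0,50],[3,0,95],[3,0,115],[3,0,125],[3,0,132],[3,0,132],[3,0,132],[3,0,132],[3,0,132],[3,0,132],[3,0,132],[3,0,132]],"turn":[0.65,0.65,0.65,0.65,0.65,0.65,0.65,0.65,0.65,0.65,0.65,0.65],"claw":[-1,-1,-1,-1,-1,-1,1,1,1,1,1,1]}' 30
```

```text
time: 2.6
tool_pos: [0.4638, -0.1708, 0.0686]
tool_rot: [3.141, -0.001, -0.265]
contact_force: [-0.0, -1.0, 3.5]
opening: 0.0575
grip_force: 30.0
```

```bash
python3 -m inch '{"travel":[[0,0,0],[0,0,0],[0,0,0]],"turn":[0,0,0],"claw":[1,1,1]}' 35
python3 -c "
from h import *
go(.476,.160,.16,.223)"
```

```text
time: 2.9
tool_pos: [0.4638, -0.1708, 0.0686]
tool_rot: [3.141, -0.001, -0.266]
contact_force: [-1.0, -0.6, 5.3]
opening: 0.0575
grip_force: 35.0
t 2.9 travel [-74.96, -322.42, -91.62] turn -5.598
```

```bash
python3 -m inch '{"travel":[[0,0,-40],[0,0,-90],[-75,-322,-90],[-75,-322,-90],[-75,-322,-90],[-75,-322,-90],[-75,-322,-90],[-75,-322,-90],[-75,-322,-90],[-75,-322,-90],[-75,-322,-90],[-75,-322,-90]],"turn":[0,0,-5.6,-5.6,-5.6,-5.6,-5.6,-5.6,-5.6,-5.6,-5.6,-5.6],"claw":[1,1,1,1,1,1,1,1,1,1,1,1]}'
python3 - <<'E'
from h import *
c=shot('wrist','w2'); o=robot.observe(); print(o['tool_pos'],o['tool_rot'],o['opening'])
shot('side','s2')
E
```

```text
time: 4.1
tool_pos: [0.4753, 0.1589, 0.1575]
tool_rot: [3.141, 0.002, 0.222]
contact_force: [0.7, -0.7, -6.2]
opening: 0.0577
grip_force: 35.0
[0.47546628 0.1586827  0.15767233] [3.14140423e+00 1.51232899e-03 2.21643154e-01] 0.0575847840566683
```

View pics/w2.png

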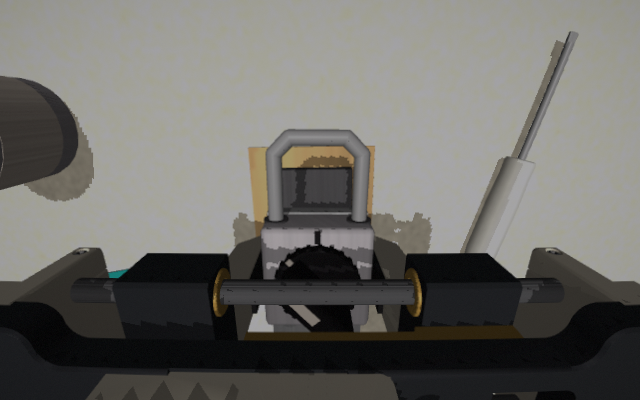

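The lock is gripped, and its shackle and casing hide most of the jig (sheet front corners at (250,147) and (375,146)). I'll back off along tool −x so the jig shows beyond the shackle.

```bash
python3 -m inch '{"travel":[[-50,0,0],[-100,0,0],[-100,0,0],[-100,0,0],[-100,0,0],[-100,0,0]],"turn":[0,0,0,0,0,0],"claw":[1,1,1,1,1,1]}'
python3 - <<'E'
from h import *
c=shot('wrist','w3'); o=robot.observe(); print(o['tool_pos'],o['tool_rot'])
a=c['pixels'][:,:,::-1]
cv2.imwrite('pics/crop3.png',cv2.resize(np.clip(a[0:260,210:410]*1.4,0,255).astype(np.uint8),None,fx=3,fy=3,interpolation=cv2.INTER_CUBIC)[:600])
E
```

```text
time: 4.8
tool_pos: [0.3798, 0.1375, 0.1586]
tool_rot: [3.141, -0.002, 0.222]
contact_force: [1.1, -0.5, -4.5]
opening: 0.0579
grip_force: 35.0
[0.37952556 0.13753829 0.15840479] [ 3.14139044e+00 -1.37194673e-03  2.22337774e-01]
```

View pics/crop3.png

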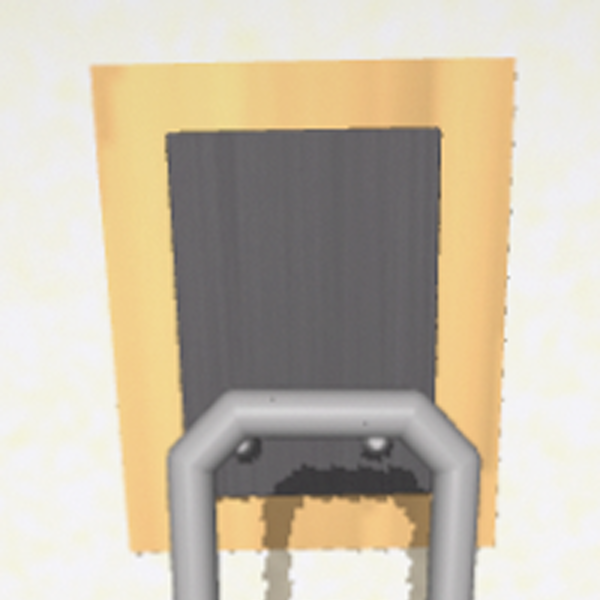

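```bash
python3 - <<'E'
from h import *
c=load('w3'); f=lambda l:np.array(l)/3+[210,0]-.33
obj=[(32,35,0),(32,-35,0),(-45,18,13),(-45,-18,13),(-62,-35,0)]
px=f([(166,134),(440,129),(249,440),(376,439),(434,495)])
p,r=fit(c,obj,px,.012,[.476,.16,.22]); print(p,r)
p2,r=fit(c,obj[:2]+obj[4:],px[[0,1,4]],.012,[.476,.16,.22]); print(p2,r)
q,r=fit(c,[(72,14,20),(72,-14,20),(50,22,20),(50,-22,20)],f([(240,413),(410,413),(195,550),(455,550)]),.0899,[.38,.137,.22]); print(q,r)
b=onz(c,*f([(325,413)])[0],.1099)
o=robot.observe()
def intool(v):
    k=o['tool_rot'][2]; d=np.array(v[:2])-o['tool_pos'][:2]; return (np.array([[np.cos(k),np.sin(k)],[-np.sin(k),np.cos(k)]])@d*1000).round(2)
print('bar in tool',intool(b),'jig',intool(p),'jig2',intool(p2),'yawdiff',p[2]-o['tool_rot'][2])
# bench-frame check: same bar in w1
c1=load('w1'); pb=np.array([235,58])/4+[265,105]-.4; print('w1 bar',onz(c1,*pb,.02))
E
```

```text
[0.47712263 0.16312459 0.24231187] [[-0.3, -0.5], [0.9, -1.1], [-2.3, 1.3], [1.0, 0.7], [0.8, -0.1]]
[0.47664164 0.1633676  0.23916468] [[-0.6, -0.1], [0.5, -0.3], [0.1, 0.5]]
[0.37867353 0.13641241 0.22168527] [[-0.4, 0.9], [0.4, 0.9], [0.2, -0.9], [-0.2, -1.0]]
bar in tool [71.33 -0.95] jig [100.84   3.44] jig2 [100.42   3.78] yawdiff 0.019974095600360425
w1 bar [ 0.53267093 -0.19094332  0.02      ]
```

```bash
python3 - <<'E'
from h import *
for n in ('top0','w3','w2','side0'):
    c=load(n); print(n,c['cx'],c['cy'],c['fx'],c['fy'])
c=load('top0'); a=c['pixels'].astype(float)
roi=a[203:273,223:293]; sat=roi.max(2)-roi.min(2); br=roi.mean(2)
m=(sat>40).astype(np.uint8)          # plywood ring
cn,_=cv2.findContours(m,cv2.RETR_CCOMP,cv2.CHAIN_APPROX_NONE)
for k in sorted(cn,key=cv2.contourArea)[-2:]:
    r=cv2.minAreaRect(k); ctr=np.array(r[0])+[223,203]; print(r,ctr,onz(c,*ctr,.002),onz(c,*ctr,.012))
m=((br<75)&(sat<30)).astype(np.uint8); cn,_=cv2.findContours(m,cv2.RETR_EXTERNAL,cv2.CHAIN_APPROX_NONE)
r=cv2.minAreaRect(max(cn,key=cv2.contourArea)); ctr=np.array(r[0])+[223,203]; print('dark',r,onz(c,*ctr,.012), 'ctr is jig(-15,0)')
# wrist re-projection of sheet center
w=load('w3'); f=lambda l:np.array(l)/3+[210,0]-.33
P=np.array([onz(w,*q,.002) for q in f([(91,65),(516,58),(495,548),(130,550)])]); print('sheet wrist',P.round(4).tolist(),P.mean(0))
# same for side0: plate centre from side
s=load('side0'); roi=s['pixels'][235:285,325:400].astype(float); sat=roi.max(2)-roi.min(2)
m=((roi.mean(2)<75)&(sat<30)).astype(np.uint8); cn,_=cv2.findContours(m,cv2.RETR_EXTERNAL,cv2.CHAIN_APPROX_NONE)
k=max(cn,key=cv2.contourArea)[:,0]; print('side ext',[ (k[i]+[325,235]).tolist() for i in (k[:,0].argmin(),k[:,0].argmax(),k[:,1].argmin(),k[:,1].argmax())])
m=(sat>40).astype(np.uint8); cn,_=cv2.findContours(m,cv2.RETR_EXTERNAL,cv2.CHAIN_APPROX_NONE)
k=cv2.approxPolyDP(max(cn,key=cv2.contourArea),4,True)[:,0]+[325,235]; print(k.tolist()); 
Q=np.array([onz(s,*q,.002) for q in k]); print(Q.round(4).tolist(),Q.mean(0))
E
```

```text
top0 314.9047145585698 196.0714177725635 405.91437266937425 405.91437266937425
w3 316.87092027573516 200.01855705991358 284.3017895707903 284.3017895707903
w2 316.87092027573516 200.01855705991358 284.3017895707903 284.3017895707903
side0 323.5416436975045 195.3779687769415 374.62172726875366 374.62172726875366
((33.911773681640625, 35.147056579589844), (36.1378059387207, 27.406524658203125), 75.96376037597656) [256.91177368 238.14705658] [0.46261425 0.15917799 0.002     ] [0.46292243 0.15792279 0.012     ]
((34.272586822509766, 35.11561965942383), (45.29779815673828, 38.10327911376953), 75.57923126220703) [257.27258682 238.11561966] [0.46268763 0.15815502 0.002     ] [0.46299518 0.15690869 0.012     ]
dark ((34.32353210449219, 35.29411697387695), (33.22737503051758, 24.25356101989746), 75.96376037597656) [0.46249367 0.15677007 0.012     ] ctr is jig(-15,0)
sheet wrist [[0.513, 0.2283, 0.002], [0.5385, 0.1217, 0.002], [0.412, 0.0911, 0.002], [0.3873, 0.1981, 0.002]] [0.46270881 0.15978589 0.002     ]
side ext [[349, 268], [383, 266], [375, 264], [349, 268]]
[[392, 270], [381, 245], [337, 249], [344, 275]]
[[0.3863, 0.1921, 0.002], [0.4126, 0.0975, 0.002], [0.5326, 0.1293, 0.002], [0.5073, 0.2247, 0.002]] [0.45968699 0.16089421 0.002     ]
```

```bash
python3 -m inch '{"travel":[[50,-2,0],[90,-4.4,0],[101.5,-4.4,0],[101.5,-4.4,30],[101.5,-4.4,55],[101.5,-4.4,58],[101.5,-4.4,58],[101.5,-4.4,58]],"turn":[-0.18,-0.18,-0.18,-0.18,-0.18,-0.18,-0.18,-0.18],"claw":[1,1,1,1,1,1,1,1]}'
python3 -m inch '{"travel":[[0,0,1],[0,0,2],[0,0,3],[0,0,4],[0,0,5],[0,0,6],[0,0,7],[0,0,8],[0,0,8]],"turn":[0,0,0,0,0,0,0,0,0],"claw":[1,1,1,1,1,1,1,1,1]}'
python3 - <<'E'
from h import *
c=shot('side','s4'); print(robot.observe()['torque'].round(2))
a=c['pixels'][:,:,::-1]; u,v=proj(c,(.45,.15,.03)); u,v=int(u),int(v)
cv2.imwrite('pics/crop4.png',cv2.resize(np.clip(a[v-50:v+35,u-60:u+60]*1.5,0,255).astype(np.uint8),None,fx=6,fy=6,interpolation=cv2.INTER_CUBIC))
print(u,v)
E
```

```text
time: 5.65
tool_pos: [0.4772, 0.1645, 0.1012]
tool_rot: [3.141, -0.002, 0.239]
contact_force: [0.9, 0.1, -4.4]
opening: 0.0576
grip_force: 35.0
time: 6.55
tool_pos: [0.477, 0.1644, 0.0926]
tool_rot: [3.141, -0.002, 0.239]
contact_force: [2.2, -0.7, -0.8]
opening: 0.0579
grip_force: 35.0
[-0.08 -0.16  0.04]
368 248
```

View pics/crop4.png

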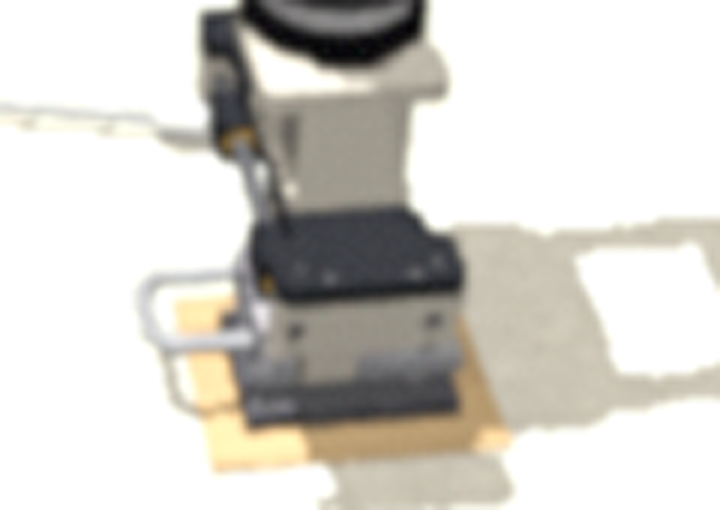

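The side view shows the lock hovering centred over the plywood jig, shackle to the left (200,310 in the crop). The change in force suggests the holes have just met the tapered pin tips. I'll keep going down in small steps.

```bash
python3 -m inch '{"travel":[[0,0,1],[0,0,2],[0,0,3],[0,0,3]],"turn":[0,0,0,0],"claw":[1,1,1,1]}'
python3 -c "
from h import *
o=robot.observe();print(o['tool_pos'],o['contact_force'],o['torque'])"
```

```text
time: 7.0
tool_pos: [0.4778, 0.1644, 0.0894]
tool_rot: [3.141, -0.004, 0.239]
contact_force: [5.6, -0.7, -3.7]
opening: 0.0576
grip_force: 35.0
[0.4778109  0.16439362 0.08943526] [ 5.63161904 -0.74209498 -3.74599212] [-0.14617261 -0.99739316  0.14386118]
```

```bash
python3 -m inch '{"travel":[[1,0,0],[1.2,0,1],[1.2,0,2],[1.2,0,3],[1.2,0,4],[1.2,0,4]],"turn":[0,0,0,0,0,0],"claw":[1,1,1,1,1,1]}'
python3 -c "
from h import *
o=robot.observe();print(o['tool_pos'],o['contact_force'],o['torque'])"
```

```text
time: 7.6
tool_pos: [0.4781, 0.1646, 0.0852]
tool_rot: [3.141, -0.002, 0.239]
contact_force: [5.0, -1.2, -3.3]
opening: 0.0577
grip_force: 35.0
[0.47811076 0.16456232 0.08519086] [ 5.00322816 -1.16905011 -3.27807472] [-0.31894672 -0.82858516  0.15136862]
```

```bash
python3 -m inch '{"travel":[[0.8,0,0],[1,0,1],[1,0,2],[1,0,3],[1,0,4],[1,0,5],[1,0,5],[1,0,5]],"turn":[0,0,0,0,0,0,0,0],"claw":[1,1,1,1,1,1,1,1]}'
python3 -c "
from h import *
o=robot.observe();print(o['tool_pos'],o['contact_force'],o['torque'])"
```

```text
time: 8.4
tool_pos: [0.4784, 0.1648, 0.0806]
tool_rot: [3.141, -0.0, 0.239]
contact_force: [2.2, -3.4, 3.6]
opening: 0.0576
grip_force: 35.0
[0.4783827  0.1647914  0.08058025] [ 2.23224249 -3.37657468  3.58337373] [-0.61274032 -0.34761338  0.22226538]
```

```bash
python3 -m inch '{"travel":[[0,0,0.7],[0,0,1],[0,0,1]],"turn":[0,0,0],"claw":[1,1,1]}'
python3 -m inch '{"travel":[[0,0,-0.5],[0,0,-0.5],[0,0,-0.5],[0,0,-0.5],[0,0,-40],[0,0,-80],[0,0,-110],[0,0,-110],[0,0,-110]],"turn":[0,0,0,0,0,0,0,0,0],"claw":[-1,-1,-1,-1,-1,-1,-1,-1,-1]}'
python3 - <<'E'
from h import *
c=shot('wrist','w5'); a=c['pixels'][:,:,::-1]
u,v=map(int,proj(c,(.478,.165,.04))); print(u,v)
x0,y0=u-70,v-100; print(x0,y0)
cv2.imwrite('pics/crop5.png',cv2.resize(np.clip(a[y0:y0+150,x0:x0+140]*1.4,0,255).astype(np.uint8),None,fx=4,fy=4,interpolation=cv2.INTER_CUBIC))
E
```

```text
time: 8.7
tool_pos: [0.4784, 0.1648, 0.0805]
tool_rot: [3.141, -0.001, 0.239]
contact_force: [-1.9, -4.8, 15.3]
opening: 0.0577
grip_force: 35.0
time: 9.6
tool_pos: [0.4783, 0.1649, 0.1893]
tool_rot: [-3.142, -0.001, 0.239]
contact_force: [-0.9, -0.4, -0.6]
opening: 0.092
grip_force: 0.0
316 207
246 107
```

View pics/crop5.png

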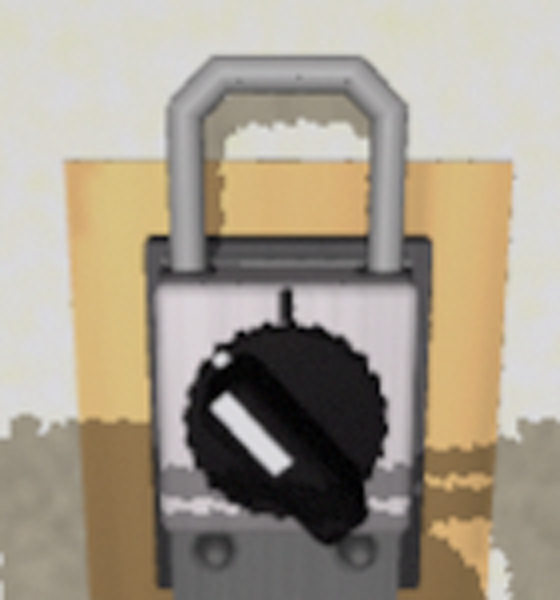

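```bash
python3 - <<'E'
from h import *
c=load('w5'); f=lambda l:np.array(l)/4+[246,107]-.375
a,b,k,k2=[onz(c,*q,.075) for q in f([(217,402),(285,468),(237,354),(336,540)])]
d=a-b; print('line ang',np.arctan2(d[1],d[0])-.239, 'inner end',b,'outer',a)
m=[onz(c,*q,.044) for q in f([(286,290),(287,318)])]; d=m[0]-m[1]; print('mark',np.arctan2(d[1],d[0]),m)
bar=[onz(c,*q,.032) for q in f([(287,74)])]; print('bar',bar)
E
```

```text
line ang 0.7610932404052159 inner end [0.47681744 0.16437289 0.075     ] outer [0.48704253 0.1803008  0.075     ]
mark 0.27291014266123853 [array([0.5043418 , 0.17083757, 0.044     ]), array([0.49836299, 0.16916414, 0.044     ])]
bar [array([0.54743729, 0.18107332, 0.032     ])]
```

```bash
python3 -m inch '{"travel":[[-0.8,0,0],[-0.8,0,0],[-0.8,0,0],[-0.8,0,0],[-0.8,0,0],[-0.8,0,0],[-0.8,0,30],[-0.8,0,55],[-0.8,0,65],[-0.8,0,70],[-0.8,0,70],[-0.8,0,70]],"turn":[-2,-4,-5.5,-7,-8.72,-8.72,-8.72,-8.72,-8.72,-8.72,-8.72,-8.72],"claw":[0.3,0.3,0.3,0.3,0.3,0.3,0.3,0.3,0.3,0.3,0.3,0.3]}'
python3 -m inch '{"travel":[[0,0,0],[0,0,0],[0,0,0],[0,0,0],[0,0,0],[0,0,0]],"turn":[0,0,0,0,0,0],"claw":[1,1,1,1,1,1]}' 15
```

```text
time: 10.85
tool_pos: [0.4781, 0.1648, 0.1199]
tool_rot: [3.141, -0.001, 0.999]
contact_force: [0.1, -0.9, 0.1]
opening: 0.0321
grip_force: 0.0
time: 11.45
tool_pos: [0.4771, 0.1649, 0.1197]
tool_rot: [-3.141, 0.0, 1.0]
contact_force: [-3.8, 1.3, 5.9]
opening: 0.0129
grip_force: 14.9
```

```bash
python3 -m inch '{"travel":[[0,0,0],[0,0,0],[0,0,0],[0,0,0],[0,0,0],[0,0,0],[0,0,0],[0,0,0],[0,0,0],[0,0,0],[0,0,0],[0,0,0]],"turn":[1,2,3,4,5,6,7,8,8.72,8.72,8.72,8.72],"claw":[1,1,1,1,1,1,1,1,1,1,1,1]}' 25
python3 - <<'E'
from h import *
c=shot('wrist','w6'); a=c['pixels'][:,:,::-1]
u,v=map(int,proj(c,(.52,.175,.04))); print(u,v); x0,y0=max(u-80,0),max(v-75,0); print(x0,y0)
cv2.imwrite('pics/crop6.png',cv2.resize(np.clip(a[y0:y0+150,x0:x0+160]*1.4,0,255).astype(np.uint8),None,fx=4,fy=4,interpolation=cv2.INTER_CUBIC))
E
```

```text
time: 12.65
tool_pos: [0.4778, 0.164, 0.1197]
tool_rot: [3.14, -0.0, 0.241]
contact_force: [-1.8, -5.2, 6.1]
opening: 0.0128
grip_force: 24.9
315 177
235 102
```

View pics/crop6.png

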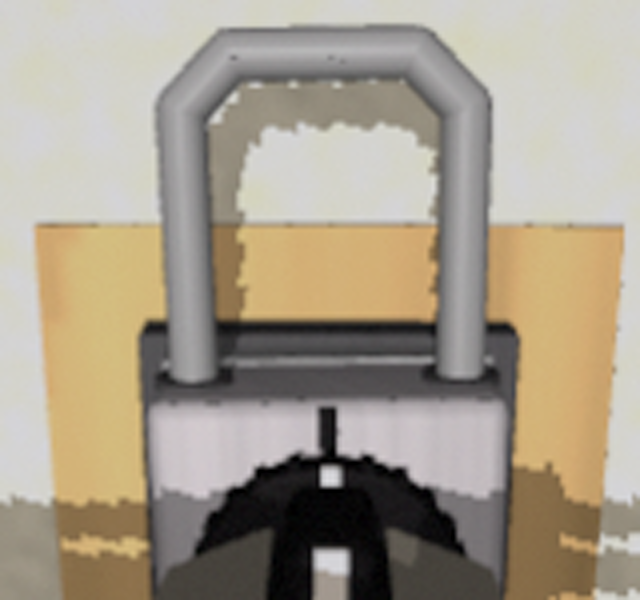

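The pointer now lines up with the mark at (328,430), and the shackle bar sits at (328,52) in the crop. I'll measure how far the bar has come out and work out the approach.

```bash
python3 - <<'E'
from h import *
c=load('w6'); q=np.array([328,53])/4+[235,102]-.375; b=onz(c,*q,.032); L=np.array([.4775,.1640]); d=b[:2]-L
print('bar',b,'dist',d@[np.cos(.239),np.sin(.239)],'lat',d@[-np.sin(.239),np.cos(.239)])
go(b[0],b[1],.12,.239+np.pi/2)
E
```

```text
bar [0.55626351 0.18299308 0.032     ] dist 0.08102092980004545 lat -0.00019257750573692614
t 12.7 travel [80.73, 0.24, -0.32] turn -17.982
```

```bash
python3 -m inch '{"travel":[[0,0,0],[0,0,0],[0,0,-15],[0,0,-40],[40,0,-40],[81,-0.6,-40],[81,-0.6,-40],[81,-0.6,-40],[81,-0.6,-40],[81,-0.6,-40],[81,-0.6,-40],[81,-0.6,-40]],"turn":[0,0,0,0,-1.7,-3.4,-5.1,-6.8,-8.5,-10,-11.5,-12],"claw":[0.3,0.3,0.3,0.3,0.3,0.3,0.3,0.3,0.3,0.3,0.3,0.3]}'
python3 -m inch '{"travel":[[0,0,0],[0,0,0],[0,0,0],[0,0,0],[0,0,0],[0,0,0]],"turn":[-1.7,-3.4,-5,-6,-6,-6],"claw":[0.3,0.3,0.3,0.3,0.3,0.3]}'
python3 - <<'E'
from h import *
go(.5563-.0002,.1830+.0006,.085,.239+np.pi/2)
E
```

```text
time: 13.9
tool_pos: [0.5561, 0.1847, 0.1589]
tool_rot: [-3.141, -0.0, 1.291]
contact_force: [0.6, 0.1, -0.2]
opening: 0.0322
grip_force: 0.0
time: 14.5
tool_pos: [0.5561, 0.1846, 0.159]
tool_rot: [-3.141, -0.0, 1.807]
contact_force: [-0.2, 0.1, 0.6]
opening: 0.0319
grip_force: 0.0
t 14.5 travel [-0.96, -0.24, 73.97] turn -0.027
```

```bash
python3 -m inch '{"travel":[[-1,0,25],[-1,0,45],[-1,0,60],[-1,0,68],[-1,0,74],[-1,0,74]],"turn":[0,0,0,0,0,0],"claw":[0.3,0.3,0.3,0.3,0.3,0.3]}'
python3 -m inch '{"travel":[[0,0,0],[0,0,0],[0,0,0],[0,0,0],[0,0,0]],"turn":[0,0,0,0,0],"claw":[1,1,1,1,1]}' 12
```

```text
time: 15.1
tool_pos: [0.5563, 0.1834, 0.0848]
tool_rot: [-3.141, 0.0, 1.809]
contact_force: [-0.4, 0.1, 0.6]
opening: 0.0319
grip_force: 0.0
time: 15.6
tool_pos: [0.5567, 0.1835, 0.0856]
tool_rot: [3.141, 0.0, 1.81]
contact_force: [0.6, -0.3, 2.0]
opening: 0.0074
grip_force: 12.0
```

```bash
python3 -m inch '{"travel":[[0,3,0],[0,6,0],[0,9,0],[0,12,0],[0,15,0],[0,18,0],[0,21,0],[0,23,0],[0,25,0],[0,27,0],[0,28,0],[0,28,0]],"turn":[0,0,0,0,0,0,0,0,0,0,0,0],"claw":[1,1,1,1,1,1,1,1,1,1,1,1]}'
python3 -c "
from h import *
o=robot.observe();print(o['tool_pos'],o['contact_force'])
d=o['tool_pos'][:2]-np.array([.4775,.1648]);print(d@[np.cos(.239),np.sin(.239)])"
```

```text
time: 16.8
tool_pos: [0.5827, 0.1898, 0.0848]
tool_rot: [-3.139, 0.0, 1.81]
contact_force: [-6.6, -2.4, 0.5]
opening: 0.007
grip_force: 12.0
[0.58270549 0.18976455 0.08475866] [-6.63046679 -2.36393605  0.50580295]
0.10812493290964015
```

```bash
python3 -m inch '{"travel":[[0,28,0],[0,28,0],[0,28,-20],[0,28,-50],[0,28,-80],[0,-20,-80],[0,-60,-80],[0,-80,-80],[0,-80,-80],[0,-80,-80],[0,-80,-80],[0,-80,-80]],"turn":[0,0,0,0,0,1.7,3.4,5.1,6.8,8.5,10.2,12],"claw":[0.3,0.3,0.3,0.3,0.3,-1,-1,-1,-1,-1,-1,-1]}'
python3 -c "
from h import *
go(.4782,.1648,.165,.239)"
```

```text
time: 18.0
tool_pos: [0.5071, 0.1713, 0.1658]
tool_rot: [3.14, -0.003, 0.763]
contact_force: [0.7, 0.7, -0.1]
opening: 0.0918
grip_force: 0.0
t 18.0 travel [-25.4, -15.25, 0.72] turn 6.005
```

My first rows there included an unwanted extra 28 mm. Before gripping I'll return to the earlier viewing pose and check numerically that the lock hasn't shifted.

```bash
python3 -m inch '{"travel":[[-25.4,-15.2,-24],[-25.4,-15.2,-24],[-25.4,-15.2,-24],[-25.4,-15.2,-24],[-25.4,-15.2,-24],[-25.4,-15.2,-24]],"turn":[1.7,3.4,5.1,6,6,6],"claw":[-1,-1,-1,-1,-1,-1]}'
python3 - <<'E'
from h import *
w=load('w5'); c=shot('wrist','w7'); o=robot.observe(); print(o['tool_pos'],o['tool_rot'],o['contact_force'])
A=cv2.cvtColor(w['pixels'],cv2.COLOR_RGB2GRAY); B=cv2.cvtColor(c['pixels'],cv2.COLOR_RGB2GRAY)
def tm(n,x0,y0,x1,y1,m=14):
    r=cv2.matchTemplate(B[max(y0-m,0):y1+m,x0-m:x1+m],A[y0:y1,x0:x1],cv2.TM_CCOEFF_NORMED)
    _,s,_,l=cv2.minMaxLoc(r); print(n,round(s,3),l[0]-m,l[1]-(y0-max(y0-m,0)))
k=lambda x,y:(246+x//4,107+y//4)
tm('sheet corner L',*k(40,140),*k(120,230)); tm('sheet corner R',*k(455,140),*k(545,230))
tm('mark+casing front',*k(140,275),*k(430,325),10); tm('casing left',*k(140,285),*k(185,460),10)
tm('tongue holes',*k(150,530),*k(260,590),10)
tm('shackle bar',*k(160,45),*k(410,105),45)
E
```

```text
time: 18.6
tool_pos: [0.4777, 0.1645, 0.1895]
tool_rot: [3.141, -0.002, 0.248]
contact_force: [-0.4, -0.2, -0.3]
opening: 0.0916
grip_force: 0.0
[0.47754838 0.16443766 0.18936432] [ 3.14141745e+00 -1.20869241e-03  2.47712462e-01] [-0.25550146 -0.96686556 -0.26536938]
sheet corner L 0.993 0 -1
sheet corner R 0.995 0 0
mark+casing front 0.964 0 -3
casing left 0.96 0 -2
tongue holes 0.894 -1 -2
shackle bar 0.59 -9 38
```

```bash
python3 - <<'E'
from h import *
c=load('w7'); B=cv2.cvtColor(c['pixels'],cv2.COLOR_RGB2GRAY).astype(int)
print('expected row at 36mm open:',[proj(c,(.4785+d*np.cos(.24),.165+d*np.sin(.24),.032)) for d in (.081,.108)])
col=B[40:140,310:325].mean(1).round().astype(int); print(list(zip(range(40,140,2),col[::2].tolist())))
E
```

```text
expected row at 36mm open: [(np.float64(316.93328411829145), np.float64(112.05907646729695)), (np.float64(317.17239794551915), np.float64(77.60501361893404))]
[(40, 151), (42, 151), (44, 151), (46, 151), (48, 151), (50, 151), (52, 152), (54, 152), (56, 152), (58, 152), (60, 152), (62, 152), (64, 152), (66, 152), (68, 153), (70, 152), (72, 153), (74, 114), (76, 114), (78, 131), (80, 112), (82, 86), (84, 80), (86, 153), (88, 141), (90, 102), (92, 101), (94, 101), (96, 103), (98, 129), (100, 153), (102, 154), (104, 154), (106, 154), (108, 154), (110, 154), (112, 154), (114, 155), (116, 154), (118, 154), (120, 154), (122, 154), (124, 154), (126, 154), (128, 154), (130, 155), (132, 155), (134, 155), (136, 155), (138, 155)]
```

The shackle bar is at rows 74–84, with 78 expected for fully open. The lock has only taken up its pin clearance, so I can grip and lift it.

```bash
python3 -m inch '{"travel":[[1.5,0,45],[1.5,0,80],[1.5,0,95],[1.5,0,103],[1.5,0,108.5],[1.5,0,108.5],[1.5,0,108.5],[1.5,0,108.5],[1.5,0,108.5],[1.5,0,108.5],[1.5,0,108.5],[1.5,0,108.5]],"turn":[0.1,0.1,0.1,0.1,0.1,0.1,0.1,0.1,0.1,0.1,0.1,0.1],"claw":[-1,-1,-1,-1,-1,-1,1,1,1,1,1,1]}' 40
```

```text
time: 19.85
tool_pos: [0.4787, 0.1647, 0.0809]
tool_rot: [3.141, -0.0, 0.237]
contact_force: [0.0, -1.1, 2.6]
opening: 0.0574
grip_force: 40.0
```

```bash
python3 -m inch '{"travel":[[0,0,-2],[0,0,-4],[0,0,-7],[0,0,-10],[0,0,-14],[0,0,-18],[0,0,-22],[0,0,-40],[0,0,-60]],"turn":[0,0,0,0,0,0,0,0,0],"claw":[1,1,1,1,1,1,1,1,1]}'
```

```text
time: 20.75
tool_pos: [0.478, 0.1647, 0.1409]
tool_rot: [-3.142, 0.002, 0.237]
contact_force: [0.3, 0.5, -5.0]
opening: 0.058
grip_force: 40.0
```

```bash
python3 -m inch '{"travel":[[0,0,-30],[0,0,-60],[0,0,-90],[0,0,-110],[0,0,-120],[0,0,-120],[0,0,-120],[0,0,-120],[0,0,-120],[0,0,-120]],"turn":[0,0,0,0,0,0,0,0,0,0],"claw":[1,1,1,1,1,1,1,1,1,1]}'
python3 - <<'E'
from h import *
c=shot('wrist','w8'); o=robot.observe(); print(o['tool_pos'],o['contact_force'],o['qvel'].round(3))
B=cv2.cvtColor(c['pixels'],cv2.COLOR_RGB2GRAY).astype(int)
k=o['tool_rot'][2]; t=o['tool_pos']
for d in (.081,.107): print(d,proj(c,(t[0]+d*np.cos(k),t[1]+d*np.sin(k),t[2]-.0486)))
col=B[40:160,312:322].mean(1).round().astype(int); print(list(zip(range(40,160,3),col[::3].tolist())))
E
```

```text
time: 21.75
tool_pos: [0.4783, 0.1647, 0.2599]
tool_rot: [-3.142, 0.002, 0.237]
contact_force: [0.8, -0.4, -5.1]
opening: 0.0576
grip_force: 40.0
[0.4784178  0.16473391 0.26011915] [ 0.66030615 -0.19383702 -4.35858701] [ 0.001 -0.005 -0.003 -0.     0.001 -0.   ]
0.081 (np.float64(316.2674715770611), np.float64(115.60905939636456))
0.107 (np.float64(316.1879051653439), np.float64(55.606170026361525))
[(40, 166), (43, 166), (46, 165), (49, 117), (52, 128), (55, 141), (58, 125), (61, 104), (64, 74), (67, 144), (70, 168), (73, 168), (76, 168), (79, 169), (82, 169), (85, 168), (88, 169), (91, 169), (94, 169), (97, 169), (100, 169), (103, 170), (106, 170), (109, 170), (112, 169), (115, 170), (118, 170), (121, 170), (124, 170), (127, 170), (130, 170), (133, 171), (136, 170), (139, 116), (142, 93), (145, 107), (148, 128), (151, 134), (154, 82), (157, 63)]
```

The lock is held with its casing centre about 0.21 m up, level and still, and the shackle is fully out.

```bash
python3 -c "
from cell import robot
print(robot.hand_in())"
```

```text
the job is handed in; nothing more can be done
None
```

The job is handed in, verdict not shown: I seated the lock on the wooden jig, turned the dial to its mark, pulled the shackle fully open, and held the lock level about 0.21 m up; a mistyped row after the pull tugged it about 2 mm towards +x on the jig.

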